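Set the spice rack for seasoning: red cap open, the others shut

ROBOT

A 6-joint arm with a two-finger parallel gripper is mounted at the origin on a cart in front of the work surface, level with it; the furniture and walls round the work are solid. World frame = base frame: x ahead of the robot, y to its left, z up, the work surface at z = 0. Lengths are in m, angles in rad, forces in N, time in s.
With the tool pointing down it reaches from about 0.375 to 0.9 m from the base axis. Payload 3.1 kg.
Tool frame: the origin (TCP) lies midway between the tips of the shut fingers; the grasp point (between the pads) lies manip.hold_point_z behind it (manip.hold_point_z is the distance from the TCP to the grasp point, in m); z points along the fingers, y is the direction in which the jaws open and shut (so a half turn about z gives the same grasp; the last joint's range is limited). The gripper opens to 85 mm and grips with 20 to 120 N. Pads are 22 mm wide; open, the fingers measure 114 mm over their backs; the gripper's body (76 mm by 85 mm) begins 54 mm behind the grasp point. The pads swing forward as they close: fully open they stand 13 mm farther back than shut.
Start: joints at [1.109, 0.527, 1.433, -0, 1.181, -0.178], TCP at [0.174, 0.6, 0.231] pointing down, gripper open.
Joint ranges: [-3.08, 3.08], [-0.75, 2.2], [0.22, 2.44], [-1.43, 4.57], [0, 2.65], [-2.85, 2.85]. Speed limits (rad/s): [2.79, 2.79, 3.14, 3.14, 3.14, 3.14].

INTERFACE

Orientations are given as a unit quaternion [x, y, z, w].
In Python, from station import manip, snapshot, workorder, models gives the robot as it stands.
- The arm moves only by the tool jog_arm, never from a script. Its argument "commands" is a list of rows, each a list of 5 numbers: the opening in per cent of the stroke, from 0 (shut) to 100 (fully open), then the shift along the world's x, y, z in cm, then the turn about the world's z in rad. A call has 1 to 8 rows; each row shifts and turns the pose as measured when the row begins; what a row does not reach is not made up. A row lasts 1/12 s, in which the tool goes at most 41.7 mm and 7.16 degrees, less where a joint would pass 70% of its speed; a pose out of reach is approached as far as the arm can. A call with a gripper value outside its range is refused whole. The fingers move at their own pace and stop on an object; "squeeze" is the grip in N (left out, the last holds). Time passes only in rows, so rows that do not move let the fingers close. It gives the time, the measured TCP pose, the force and the opening at its end, in the units of the state.
- manip.sense(): the state, without advancing time (a new reading comes with each control period).
- snapshot(name): name is "scene" or "top" or "wrist"; returns a dict with "image" (384x512x3 uint8, red, green, blue), "intrinsics" (3x3 intrinsics, pixels), "D" ([k1, k2, p1, p2, k3] as OpenCV has them; the pictures are not rectified), "extrinsics" (4x4, takes a point from camera to world coordinates); the wrist camera has in their place "hand_eye" (4x4, takes a point from camera to tool coordinates, whose origin is the TCP and whose axes are the flange's). Camera axes: x right, y down, z forward; pixel columns grow to the right and rows downward; lengths in m; the calibration is good to about 2 mm. A picture is of the moment at which its call begins: read the wrist's pose just before it. There is no depth.
- workorder.sign_off(): hands the job in, once; it reports no verdict.
Trained networks look in a picture, given as the dict that the camera call returned (one of the last four; its "shot" number tells which), for a name from the list of things; names that differ only in an ending like _2 or _b are one class to them, and where a whole thing is asked for, a point or a joint stands for the part that bears it (a point fixed in the world has none). Each returns a list of dicts, best first, with "score" (0 to 1); they miss things now and then, are a little off and sometimes report something else, mostly with a low value. They report only what shows in the picture. A call takes as long as a camera call.
- models.find_in(picture, name): "centre" ([x, y, z] in m, in world coordinates, good to about 4 mm: the middle of the surface that is visible of it).
- models.pinpoint(picture, name): "centre" ([x, y, z] in m, in world coordinates, good to about 4 mm: a listed point, or the origin of a listed thing).
The state is a dict: "t": time; "q": joint angles; "qd": joint speeds; "tau": joint torques, N m; "tcp_pos": TCP position; "tool_rot": TCP orientation; "force": force on the tool from outside, world axes, zero at the start; "ft_torque": the same for the moment, N m; "finger_gap": opening from 0.0 (shut) to 1.0 (fully open).
Only numpy, scipy, OpenCV 4.12 (cv2) and the standard library are available. Lean on these libraries where they do the work, as an engineer would, in place of code of your own. Each camera call takes 0.05 s, during which the arm holds its last target. There are 200 camera calls.

TASK

Get the spice rack ready for seasoning with the red spice alone: flick open the red cap until it stands upright or leans back, and press the caps that were left open fully shut, so that in the end only the red one is open. The salt shaker stays standing in its slot, and none of the things round the rack is knocked over or pushed away.

Things in the scene. Friction and masses are not known exactly. Their poses are not given: they have to be found in the camera images.
- spice_rack: fixed wooden spice rack, 160 (its x) x 228 (its y) mm, 66 high; origin at the centre of its underside on the worktop, its front (-x side) roughly faces the robot, yaw within 0.2 rad. Two rows of three round slots (49 mm wide, upper board's top at z 57 mm, floor board's top at z 10 mm): slot centres at x -47.5 (front row) and +47.5 (back row), y -75, 0, +75 mm in its frame. Five flip-cap tubes and a salt shaker stand in the slots in any order.
- tube_red: white plastic spice tube with a red band and red flip cap, 46 mm in diameter, clipped firmly upright in a rack slot, foot 10 mm above the worktop; origin at the centre of its foot, z up. The cap's hinge line is parallel to the tube's y axis, at x +24, z +102 mm in its frame; the tube's -x side (where the cap's tab sticks out when shut) faces the rack's front to within 0.25 rad. Shut, the top of the cap is at z +112 mm.
- cap_red (a joint): hinge angle of the red cap, rad: 0 = fully shut (stop), 1.57 = upright, 2.1 = leaning back as far as it goes (stop). A stiff hinge (0.04 N m): the cap stays where it is left. The cap is a disc 44 mm wide and 10 mm thick with its centre 24 mm from the hinge, and a tab with a cross bar at its end. It starts shut.
- bar_red (a point): centre of the cross bar at the end of the red cap's tab: a bar 22 mm long (parallel to the hinge) and 10 mm thick, with flat ends; it can be pinched by its ends and pivots between the fingers; 65 mm from the hinge. Shut, it lies at x -41, z +107 mm in the tube's frame, the tab (14 mm wide) reaching 19 mm from the cap's rim to the bar
- tube_yellow: white plastic spice tube with a yellow band and yellow flip cap, 46 mm in diameter, clipped firmly upright in a rack slot, foot 10 mm above the worktop; origin at the centre of its foot, z up. The cap's hinge line is parallel to the tube's y axis, at x +24, z +102 mm in its frame; the tube's -x side (where the cap's tab sticks out when shut) faces the rack's front to within 0.25 rad. Shut, the top of the cap is at z +112 mm.
- cap_yellow (a joint): hinge angle of the yellow cap, rad: 0 = fully shut (stop), 1.57 = upright, 2.1 = leaning back as far as it goes (stop). A stiff hinge (0.04 N m): the cap stays where it is left. The cap is a disc 44 mm wide and 10 mm thick with its centre 24 mm from the hinge, and a tab with a cross bar at its end. It starts open, anywhere from 0.7 to 1.8.
- bar_yellow (a point): centre of the cross bar at the end of the yellow cap's tab: a bar 22 mm long (parallel to the hinge) and 10 mm thick, with flat ends; it can be pinched by its ends and pivots between the fingers; 65 mm from the hinge. Shut, it lies at x -41, z +107 mm in the tube's frame, the tab (14 mm wide) reaching 19 mm from the cap's rim to the bar
- tube_green: white plastic spice tube with a green band and green flip cap, 46 mm in diameter, clipped firmly upright in a rack slot, foot 10 mm above the worktop; origin at the centre of its foot, z up. The cap's hinge line is parallel to the tube's y axis, at x +24, z +102 mm in its frame; the tube's -x side (where the cap's tab sticks out when shut) faces the rack's front to within 0.25 rad. Shut, the top of the cap is at z +112 mm.
- cap_green (a joint): hinge angle of the green cap, rad: 0 = fully shut (stop), 1.57 = upright, 2.1 = leaning back as far as it goes (stop). A stiff hinge (0.04 N m): the cap stays where it is left. The cap is a disc 44 mm wide and 10 mm thick with its centre 24 mm from the hinge, and a tab with a cross bar at its end. It starts open, anywhere from 0.7 to 1.8.
- bar_green (a point): centre of the cross bar at the end of the green cap's tab: a bar 22 mm long (parallel to the hinge) and 10 mm thick, with flat ends; it can be pinched by its ends and pivots between the fingers; 65 mm from the hinge. Shut, it lies at x -41, z +107 mm in the tube's frame, the tab (14 mm wide) reaching 19 mm from the cap's rim to the bar
- tube_blue: white plastic spice tube with a blue band and blue flip cap, 46 mm in diameter, clipped firmly upright in a rack slot, foot 10 mm above the worktop; origin at the centre of its foot, z up. The cap's hinge line is parallel to the tube's y axis, at x +24, z +102 mm in its frame; the tube's -x side (where the cap's tab sticks out when shut) faces the rack's front to within 0.25 rad. Shut, the top of the cap is at z +112 mm.
- cap_blue (a joint): hinge angle of the blue cap, rad: 0 = fully shut (stop), 1.57 = upright, 2.1 = leaning back as far as it goes (stop). A stiff hinge (0.04 N m): the cap stays where it is left. The cap is a disc 44 mm wide and 10 mm thick with its centre 24 mm from the hinge, and a tab with a cross bar at its end. It starts shut.
- bar_blue (a point): centre of the cross bar at the end of the blue cap's tab: a bar 22 mm long (parallel to the hinge) and 10 mm thick, with flat ends; it can be pinched by its ends and pivots between the fingers; 65 mm from the hinge. Shut, it lies at x -41, z +107 mm in the tube's frame, the tab (14 mm wide) reaching 19 mm from the cap's rim to the bar
- tube_black: white plastic spice tube with a black band and black flip cap, 46 mm in diameter, clipped firmly upright in a rack slot, foot 10 mm above the worktop; origin at the centre of its foot, z up. The cap's hinge line is parallel to the tube's y axis, at x +24, z +102 mm in its frame; the tube's -x side (where the cap's tab sticks out when shut) faces the rack's front to within 0.25 rad. Shut, the top of the cap is at z +112 mm.
- cap_black (a joint): hinge angle of the black cap, rad: 0 = fully shut (stop), 1.57 = upright, 2.1 = leaning back as far as it goes (stop). A stiff hinge (0.04 N m): the cap stays where it is left. The cap is a disc 44 mm wide and 10 mm thick with its centre 24 mm from the hinge, and a tab with a cross bar at its end. It starts shut.
- bar_black (a point): centre of the cross bar at the end of the black cap's tab: a bar 22 mm long (parallel to the hinge) and 10 mm thick, with flat ends; it can be pinched by its ends and pivots between the fingers; 65 mm from the hinge. Shut, it lies at x -41, z +107 mm in the tube's frame, the tab (14 mm wide) reaching 19 mm from the cap's rim to the bar
- salt_shaker: salt shaker, white screw top, 43 mm in diameter, 105 high, standing loosely in one of the rack's slots; a bystander; origin at the centre of its foot
- steel_tumbler: steel tumbler, 71 mm wide, 104 high, upright at the front edge of the worktop, left of the rack; loose bystander; origin at the centre of its underside
- garlic_b: garlic bulb, 53 mm, close behind the rack; loose bystander; origin at the centre of its underside
- tea_spoon: tea spoon with a pale blue handle, 138 x 27 mm, flat on the worktop in front of the sink; loose bystander; origin at the centre of its underside
- katori: small steel bowl, 80 mm wide, 34 high, in front of the sink; loose bystander; origin at the centre of its underside
- lemon: lemon, 83 x 58 mm, in front of the sink; loose bystander; origin at the centre of its underside
- oil_bottle: oil bottle with a yellow cap, 69 mm wide, 225 high, upright behind the rack to the left; loose bystander; origin at the centre of its underside
- onion_a: onion, 75 mm, behind the rack to the right; loose bystander; origin at the centre of its underside

How it is judged:
By the outcome, as a careful person would: the job done as asked, in the order asked, and still so for the second after the job is handed in, with the robot touching nothing.
It also fails if it takes over 53 s, if anything falls off the work surface, if the arm or the gripper's body presses on something with over 40 N, if the wrist force passes 120 N, or if a joint passes its speed limit or range.

## Working session

There is one attempt and no reset: what is moved stays moved. The work goes in short steps, Python scripts to look and compute and a tool call to move; the robot and the scene stay as the last step left them, time stands still between calls to the robot, and variables do not carry over. Pictures are saved under pics/ and viewed, about 8 in all and at most 12, crops included, and the job is handed in when it is done.

Besides the shell and the picture viewer there is one more tool, called after ">>>" as name(argument=value, ...), one argument or row to a line, values as JSON. jog_arm: Moves the arm, as the interface text tells. Its arguments: {"type":"object","properties":{"commands":{"type":"array","items":{"type":"array","items":{"type":"number"}}},"squeeze":{"type":"number"}},"required":["commands"]}

```bash
mkdir -p pics; ls
cat > h.py <<'E'
import numpy as np, cv2
from station import manip, snapshot, workorder, models
def save(p,n): cv2.imwrite('pics/'+n,p['image'][:,:,::-1])
E
python3 - <<'E'
from h import *
print(manip.sense(), manip.hold_point_z)
a=snapshot('scene'); b=snapshot('top')
cv2.imwrite('pics/a.png',np.vstack([a['image'],b['image']])[:,:,::-1][:, :]) 
im=np.hstack([a['image'],b['image']]); save(a,'scene.png'); save(b,'top.png')
for p in (a,b):
  print(p['extrinsics'].round(3).tolist(), p['intrinsics'].tolist())
  for n in ['spice_rack','salt_shaker']+[k+c for c in 'red yellow green blue black'.split() for k in('tube_','bar_')]:
    print(n,[(np.round(d['centre'],3).tolist(),round(d['score'],2)) for d in models.pinpoint(p,n)[:2]])
print(manip.sense()['t'])
E
```

```text
pics
{'t': 0.0, 'q': array([ 1.10950378e+00,  5.28464322e-01,  1.43393129e+00,  5.22778293e-06,
        1.18137392e+00, -1.78470208e-01]), 'qd': array([-3.01455588e-03, -1.59453952e-05,  4.40916817e-04, -1.31459996e-04,
        8.63137444e-04, -1.78208588e-03]), 'tau': array([-9.39237325e-04, -4.42356598e+01, -1.78022307e+01, -1.08922634e-04,
        8.48446798e-03,  1.79546004e-05]), 'tcp_pos': array([0.17404184, 0.59952484, 0.23032552]), 'tool_rot': array([ 1.40941238e-01,  9.90017365e-01, -1.03246240e-03, -3.44557449e-04]), 'force': array([-1.2590407 ,  0.18350888,  0.46472415]), 'ft_torque': array([-0.04413982,  0.02643969, -0.01299997]), 'finger_gap': 1.0012838606694354} 0.0187
[[0.524, -0.487, 0.698, -0.483], [-0.852, -0.299, 0.43, -0.5], [-0.001, -0.82, -0.572, 0.969], [0.0, 0.0, 0.0, 1.0]] [[433.50758513548845, 0.0, 261.69692036332594], [0.0, 433.50758513548845, 192.34833017624427], [0.0, 0.0, 1.0]]
spice_rack [([0.565, -0.125, -0.002], 0.71)]
salt_shaker [([0.478, -0.128, 0.119], 0.73), ([0.61, -0.204, 0.006], 0.7)]
tube_red [([0.523, -0.125, 0.008], 0.57)]
bar_red [([0.477,
[... 480 characters left out ...]
59.71766067474294], [0.0, 354.80259128174924, 191.60558263236595], [0.0, 0.0, 1.0]]
spice_rack [([0.568, -0.128, 0.004], 0.76)]
salt_shaker [([0.522, -0.202, 0.009], 0.73), ([0.616, -0.206, 0.013], 0.57)]
tube_red [([0.522, -0.126, 0.011], 0.86)]
bar_red [([0.479, -0.132, 0.116], 0.54)]
tube_yellow []
bar_yellow [([0.49, -0.196, 0.155], 0.51)]
tube_green [([0.738, -0.211, 0.003], 0.65), ([0.623, -0.058, 0.01], 0.59)]
bar_green [([0.628, -0.06, 0.168], 0.55), ([0.428, 0.433, -0.005], 0.42)]
tube_blue [([0.525, -0.05, 0.01], 0.64)]
bar_blue [([0.483, -0.046, 0.118], 0.76)]
tube_black [([0.615, -0.127, 0.006], 0.79)]
bar_black [([0.482, -0.046, 0.117], 0.73), ([0.574, -0.139, 0.118], 0.69)]
1.3
```

View images.

Run:
```python
import cv2
a=cv2.imread('pics/scene.png');b=cv2.imread('pics/top.png')
cv2.imwrite('pics/v1.png',cv2.resize(a,(800,600)))
cv2.imwrite('pics/v2.png',cv2.resize(b,(800,600)))
```

```text
(no output)
```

View pics/v1.png

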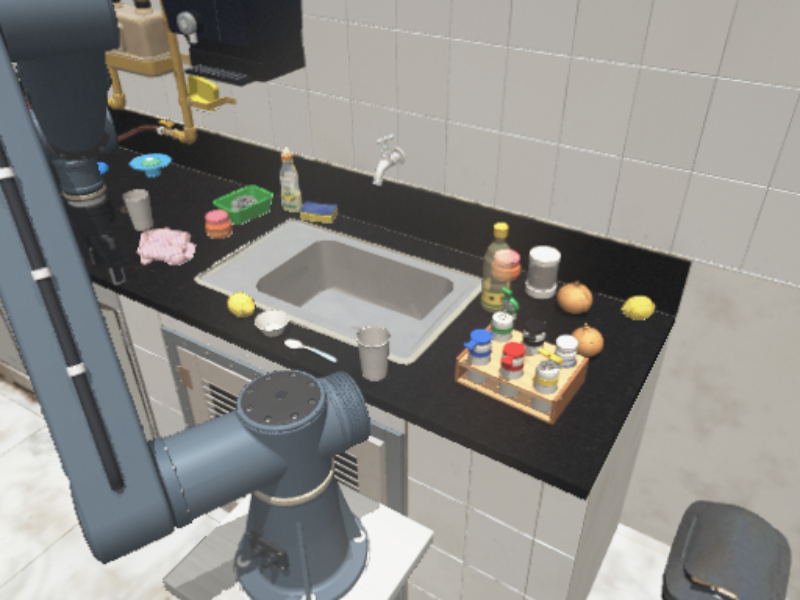

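View pics/v2.png

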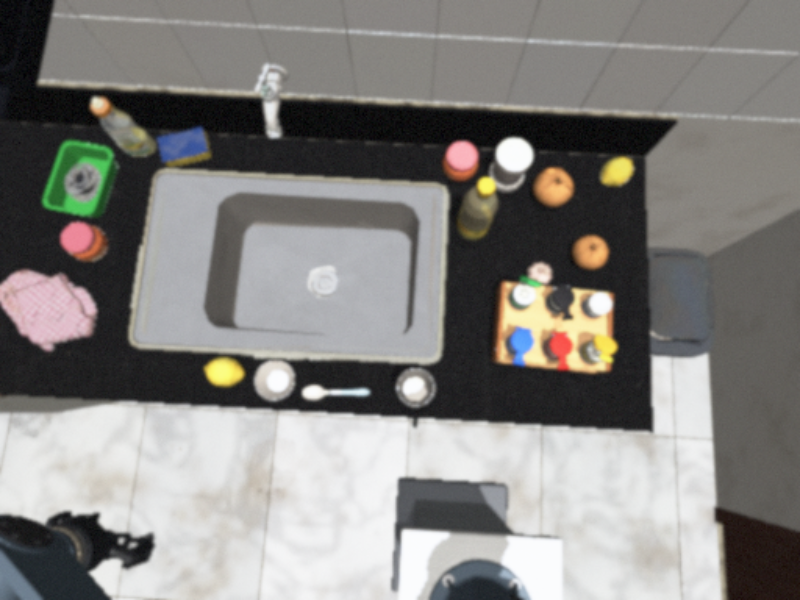

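The first view is the worktop from behind the arm. In the rack, blue is at px (480,345), red at (513,360) and yellow at (546,370), with yellow half open. Behind them are green at (503,320), nearly upright, black at (534,335) and the salt shaker at (566,350). The top view agrees: front row blue, red, yellow; back row green, black, salt. I'm moving over the rack now.

>>> jog_arm(
  commands=[
    [50,1.5,-3.6,0,0.06],
    [50,1.5,-3.6,0,0.06],
    [50,1.5,-3.6,0,0.06],
    [50,1.5,-3.6,0,0.06],
    [50,1.5,-3.6,0,0.0],
    [50,1.5,-3.6,0,0],
    [50,1.5,-3.6,0,0],
    [50,1.5,-3.6,0,0],
  ],
  squeeze=30,
)

```text
t: 1.97
tcp_pos: [0.2951, 0.3098, 0.232]
tool_rot: [0.008, 1.0, 0.005, 0.002]
force: [1.7, 0.6, -0.1]
finger_gap: 0.497
```

>>> jog_arm(
  commands=[
    [50,1.5,-3.6,0,0],
    [50,1.5,-3.6,0,0],
    [50,1.5,-3.6,0,0],
    [50,1.5,-3.6,0,0],
    [50,1.5,-3.6,0,0.0],
    [50,1.5,-3.6,0,0],
    [50,1.5,-3.6,0,0],
    [50,1.5,-3.6,0,0],
  ],
)

```text
t: 2.63
tcp_pos: [0.419, 0.0071, 0.2351]
tool_rot: [0.007, 1.0, 0.006, 0.007]
force: [0.8, 0.3, 0.4]
finger_gap: 0.499
```

>>> jog_arm(
  commands=[
    [50,0.5,-3.6,0.8,-0.02],
    [50,0.5,-3.6,0.8,0],
    [50,0.5,-3.6,0.8,0],
    [50,0,-2.2,0,0],
    [50,0,0,0,0],
  ],
)

```text
t: 3.05
tcp_pos: [0.4393, -0.1392, 0.262]
tool_rot: [0.022, 1.0, 0.002, 0.012]
force: [1.3, -0.3, -0.1]
finger_gap: 0.501
```

Run:
```python
from h import *
s=manip.sense(); print(s['tcp_pos'].round(4),s['tool_rot'].round(3))
p=snapshot('wrist'); print(p['hand_eye'].round(3).tolist()); 
cv2.imwrite('pics/w1.png',cv2.resize(p['image'][:,:,::-1],(800,600)))
for n in ['bar_red','tube_red','bar_yellow','bar_green','tube_green','bar_blue']:
    print(n,[(np.round(d['centre'],3).tolist(),round(d['score'],2)) for d in models.pinpoint(p,n)[:2]])
t=snapshot('top')
for n in ['oil_bottle','garlic_b','onion_a','steel_tumbler']:
    print(n,[(np.round(d['centre'],3).tolist(),round(d['score'],2)) for d in models.pinpoint(t,n)[:2]])
print(manip.sense()['t'])
```

```text
[ 0.4393 -0.1392  0.262 ] [0.022 1.    0.002 0.012]
[[-0.0, -0.957, -0.289, 0.075], [1.0, -0.0, -0.001, -0.001], [0.001, -0.289, 0.957, -0.141], [0.0, 0.0, 0.0, 1.0]]
bar_red [([0.479, -0.129, 0.114], 0.61)]
tube_red [([0.522, -0.124, 0.01], 0.75)]
bar_yellow []
bar_green []
tube_green [([0.429, 0.144, 0.005], 0.38), ([0.577, -0.136, 0.118], 0.27)]
bar_blue [([0.486, -0.045, 0.119], 0.92)]
oil_bottle [([0.797, 0.04, 0.003], 0.76)]
garlic_b [([0.68, -0.105, 0.003], 0.74)]
onion_a [([0.74, -0.213, 0.003], 0.87), ([0.41, 0.31, 0.0], 0.42)]
steel_tumbler [([0.479, -0.13, 0.114], 0.71), ([0.571, -0.127, 0.005], 0.39)]
3.65
```

View pics/w1.png

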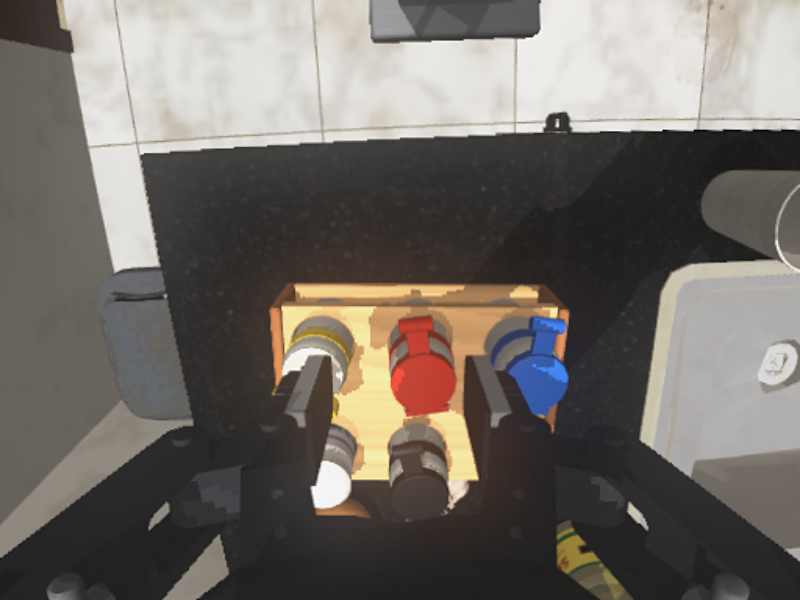

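The wrist view shows the red bar at px (417,325) and the disc at (423,375), so the tab is yawed slightly (about +0.13). The fingers will fit in the gaps beside it. The oil bottle and the onion are well clear.

>>> jog_arm(
  commands=[
    [50,1.0,0.2,-2,0.06],
    [50,1.0,0.2,-3,0.06],
    [50,1.0,0.2,-3,0.05],
    [50,1.0,0.2,-3,0],
    [50,0,0,-1,0],
    [50,0,0,0,0],
  ],
)

```text
t: 4.15
tcp_pos: [0.4827, -0.1257, 0.1395]
tool_rot: [-0.071, 0.997, 0.002, 0.015]
force: [0.3, 1.0, -0.1]
finger_gap: 0.499
```

Run:
```python
from h import *
s=manip.sense(); print(s['tcp_pos'].round(4),s['tool_rot'].round(3))
p=snapshot('wrist')
cv2.imwrite('pics/w2.png',cv2.resize(p['image'][:,:,::-1],(800,600)))
for n in ['bar_red','tube_red']:
    print(n,[(np.round(d['centre'],3).tolist(),round(d['score'],2)) for d in models.pinpoint(p,n)[:2]])
```

```text
[ 0.4827 -0.1257  0.1395] [-0.071  0.997  0.002  0.015]
bar_red [([0.48, -0.128, 0.116], 0.84)]
tube_red [([0.524, -0.128, 0.014], 0.95)]
```

View pics/w2.png

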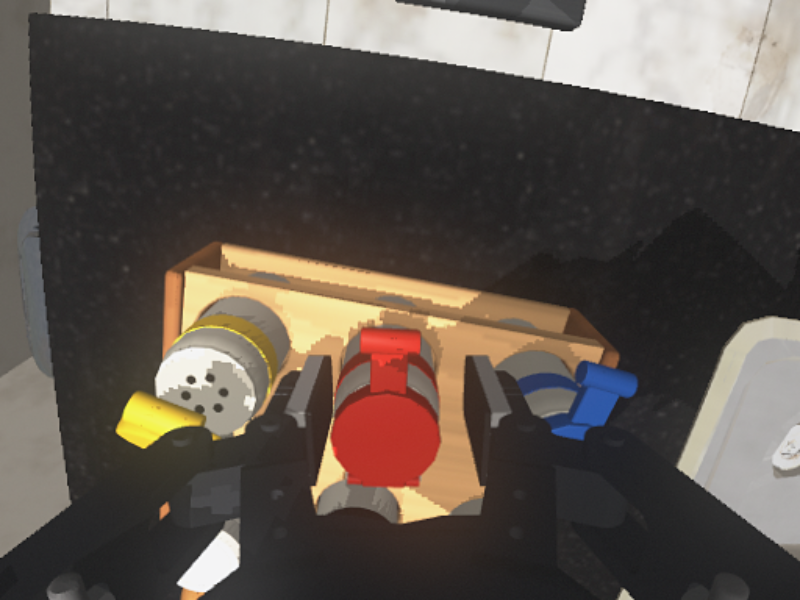

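The red bar is at px (390,342), level with the jaws and between the pads at 330 and 466. I'll go down and pinch it.

>>> jog_arm(
  commands=[
    [50,-0.15,-0.15,-2.0,0],
    [50,-0.1,-0.1,-1.5,0],
    [20,0,0,-0.1,0],
    [15,0,0,0,0],
    [15,0,0,0,0],
    [15,0,0,0,0],
    [15,0,0,0,0],
  ],
)

```text
t: 4.88
tcp_pos: [0.4847, -0.1288, 0.1147]
tool_rot: [-0.068, 0.997, -0.001, 0.024]
force: [-0.2, 0.5, -1.1]
finger_gap: 0.238
```

>>> jog_arm(
  commands=[
    [45,0,0,0,0],
    [45,0,0,0,0],
    [45,-0.4,0,-0.6,0],
    [45,0,0,-0.5,0],
    [45,0,0,0,0],
  ],
)

```text
t: 5.3
tcp_pos: [0.483, -0.1311, 0.1063]
tool_rot: [-0.069, 0.997, -0.004, 0.027]
force: [-0.2, 0.0, 0.1]
finger_gap: 0.455
```

>>> jog_arm(
  commands=[
    [45,-0.3,0.1,-0.2,0],
    [15,0,0,0,0],
    [15,0,0,0,0],
    [15,0,0,0,0],
    [15,0,0,0,0],
    [15,0,0,0,0],
  ],
)

```text
t: 5.8
tcp_pos: [0.4794, -0.1294, 0.1031]
tool_rot: [-0.069, 0.997, -0.003, 0.027]
force: [0.2, 0.0, -0.3]
finger_gap: 0.245
```

>>> jog_arm(
  commands=[
    [15,0.13,0.02,0.88,0],
    [15,0.25,0.03,0.85,0],
    [15,0.4,0.05,0.88,0],
    [15,0.53,0.07,0.82,0],
    [15,0.63,0.08,0.73,0],
    [15,0.74,0.1,0.62,0],
  ],
  squeeze=40,
)

```text
t: 6.3
tcp_pos: [0.5065, -0.1265, 0.1526]
tool_rot: [-0.069, 0.997, -0.003, 0.025]
force: [2.1, -1.5, -11.9]
finger_gap: 0.24
```

>>> jog_arm(
  commands=[
    [15,0.85,0.1,0.3,0],
    [15,0.9,0.1,0.35,0],
  ],
)

```text
t: 6.47
tcp_pos: [0.5213, -0.1249, 0.1603]
tool_rot: [-0.07, 0.997, -0.004, 0.021]
force: [0.2, -3.2, -9.8]
finger_gap: 0.235
```

>>> jog_arm(
  commands=[
    [15,1.0,0.12,0.15,0],
    [15,1.0,0.12,0.1,0],
    [15,1.0,0.12,0,0],
    [15,1.0,0.12,-0.1,0],
    [15,0.6,0.1,-0.15,0],
  ],
)

```text
t: 6.88
tcp_pos: [0.5651, -0.1207, 0.1629]
tool_rot: [-0.072, 0.997, -0.005, 0.014]
force: [-3.6, -3.1, 1.3]
finger_gap: 0.237
```

Run:
```python
from h import *
s=manip.sense(); print(s['tcp_pos'].round(4),s['tool_rot'].round(3),s['force'],s['t'])
p=snapshot('wrist'); t=snapshot('scene')
a=cv2.resize(p['image'][:,:,::-1],(512,384)); b=cv2.resize(t['image'][180:290,270:400,::-1],(454,384))
cv2.imwrite('pics/w3.png',cv2.resize(np.hstack([a,b]),(800,318)))
for q in (p,t): print([(np.round(d['centre'],3).tolist(),round(d['score'],2)) for d in models.pinpoint(q,'bar_red')[:2]])
```

```text
[ 0.5651 -0.1207  0.1629] [-0.072  0.997 -0.005  0.014] [-3.58812922 -3.13565793  1.3252294 ] 6.8833
[([0.556, -0.123, 0.172], 0.71)]
[([0.558, -0.124, 0.174], 0.44)]
```

View pics/w3.png

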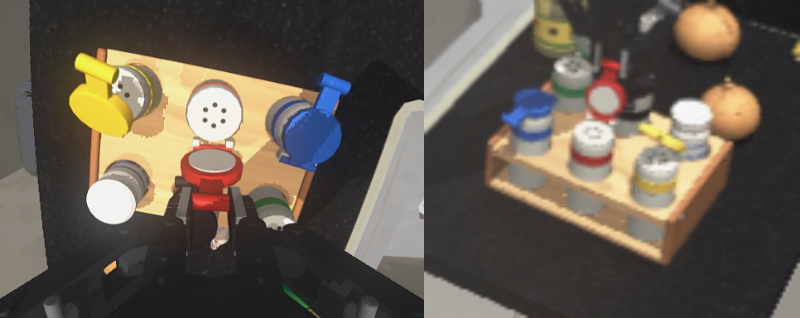

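The red cap is standing up in both views (disc face at px (212,160) on the left, and at (605,100) on the right). I'll push it a little further back, release and rise.

>>> jog_arm(
  commands=[
    [15,0.6,0.08,-0.2,0],
    [15,0.2,0,0,0],
    [45,0,0,0,0],
    [45,0,0,0,0],
    [45,0,0,2,0],
    [45,0,0,3,0],
    [20,-2,-1.5,2,-0.1],
    [0,-2,-2,0,-0.04],
  ],
)

```text
t: 7.75
tcp_pos: [0.5363, -0.1489, 0.2316]
tool_rot: [-0.001, 1.0, -0.002, 0.019]
force: [-0.2, -0.6, -0.6]
finger_gap: 0.181
```

Run:
```python
from h import *
p=snapshot('wrist'); t=snapshot('top')
a=p['image'][:,:,::-1]; b=cv2.resize(t['image'][170:250,300:410,::-1],(528,384))
cv2.imwrite('pics/w4.png',cv2.resize(np.hstack([a,b]),(800,295)))
for q in (p,t):
  for n in ['bar_red','bar_yellow','tube_yellow','bar_green','tube_green']: print(n,[(np.round(d['centre'],3).tolist(),round(d['score'],2)) for d in models.pinpoint(q,n)[:1]])
```

```text
bar_red [([0.562, -0.12, 0.171], 0.69)]
bar_yellow [([0.493, -0.192, 0.157], 0.85)]
tube_yellow [([0.511, -0.203, 0.01], 0.56)]
bar_green [([0.618, -0.13, 0.012], 0.29)]
tube_green [([0.621, -0.056, 0.013], 0.56)]
bar_red [([0.565, -0.123, 0.174], 0.58)]
bar_yellow [([0.499, -0.197, 0.158], 0.47)]
tube_yellow [([0.52, -0.2, 0.009], 0.73)]
bar_green [([0.627, -0.059, 0.169], 0.53)]
tube_green [([0.621, -0.052, 0.01], 0.61)]
```

View pics/w4.png

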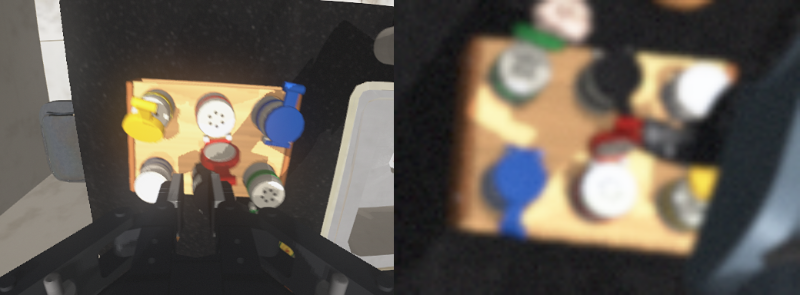

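Red's disc is standing at px (220,153), leaning back about 1.78 rad by its bar. Yellow's bar is at about (0.495, -0.195, 0.157), so its cap is open about 0.7. Next I'll press yellow down with the closed fingertips.

>>> jog_arm(
  commands=[
    [0,-1.8,-2.35,-1,0],
    [0,-1.8,-2.35,-1,0],
    [0,0,0,-1.5,0],
    [0,0,0,-1.5,0],
    [0,0,0,-1.5,0],
  ],
)

```text
t: 8.77
tcp_pos: [0.5012, -0.1983, 0.1638]
tool_rot: [-0.004, 1.0, -0.003, 0.02]
force: [0.2, -0.6, 0.0]
finger_gap: -0.003
```

>>> jog_arm(
  commands=[
    [0,0,0,-1.2,0],
    [0,0,0,-1.2,0],
    [0,0,0,-1.0,0],
    [0,0,0,-0.7,0],
    [0,0,0,-0.4,0],
  ],
)

```text
t: 9.18
tcp_pos: [0.499, -0.1976, 0.1195]
tool_rot: [-0.005, 1.0, -0.002, 0.016]
force: [-13.9, 5.8, 61.8]
finger_gap: -0.003
```

Yellow is pressed to its stop: contact at z 0.1195, 62 N. I'll lift and go round behind green.

>>> jog_arm(
  commands=[
    [0,0,0,2,0],
    [0,0,0,4,0],
    [0,0,0,4,0],
    [0,1,1,2.5,0],
    [0,2.85,2.3,0.5,0],
    [0,2.85,2.3,0,0],
    [0,2.85,2.3,0,0],
    [0,2.85,2.3,0,0],
  ],
)

```text
t: 9.85
tcp_pos: [0.6264, -0.0968, 0.2631]
tool_rot: [0.0, 1.0, -0.005, 0.022]
force: [0.5, -0.0, -0.3]
finger_gap: 0.004
```

>>> jog_arm(
  commands=[
    [0,2.85,2.3,0,0],
    [0,2.0,1.6,0,0],
    [0,0,0,0,0],
  ],
)

```text
t: 10.1
tcp_pos: [0.6828, -0.05, 0.2639]
tool_rot: [-0.003, 1.0, -0.004, 0.026]
force: [-0.1, 0.0, -0.1]
finger_gap: -0.001
```

>>> jog_arm(
  commands=[
    [0,0,-0.2,-3.5,0],
    [0,0,-0.2,-3.5,0],
    [0,0,0,-3,0],
    [0,0,0,-0.8,0],
    [0,0,0,0,0],
  ],
)

```text
t: 10.52
tcp_pos: [0.6857, -0.0516, 0.1548]
tool_rot: [-0.006, 1.0, -0.006, 0.03]
force: [0.8, -0.0, -0.1]
finger_gap: 0.0
```

Run:
```python
from h import *
s=manip.sense(); print(s['tcp_pos'].round(4),s['force'])
p=snapshot('wrist'); cv2.imwrite('pics/w5.png',p['image'][:,:,::-1])
for n in ['bar_green','bar_yellow','bar_red']: print(n,[(np.round(d['centre'],3).tolist(),round(d['score'],2)) for d in models.pinpoint(p,n)[:1]])
```

```text
[ 0.6857 -0.0516  0.1548] [ 0.83957586 -0.03498249 -0.13458173]
bar_green [([0.629, -0.06, 0.175], 0.91)]
bar_yellow []
bar_red []
```

View pics/w5.png

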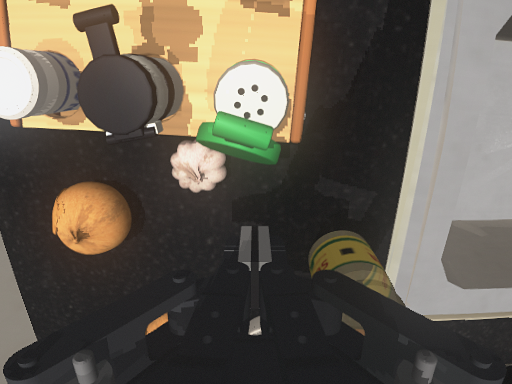

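Green is standing at px (240,135) with its bar at (0.629, -0.060, 0.175). The closed fingers are behind it at px (255,240), clear of the garlic and the bottle. I'll sweep forward and then press down.

>>> jog_arm(
  commands=[
    [0,-1.5,-0.3,0,0],
    [0,-1.5,-0.2,0,0],
    [0,-1.5,0,0,0],
    [0,-1.5,0,0,0],
    [0,-1.5,0,0,0],
    [0,-1,0,0,0],
  ],
)

```text
t: 11.22
tcp_pos: [0.6121, -0.0611, 0.1743]
tool_rot: [-0.006, 0.999, -0.011, 0.05]
force: [-0.4, -0.4, -0.4]
finger_gap: 0.002
```

Run:
```python
from h import *
p=snapshot('wrist'); t=snapshot('top')
a=p['image'][:,:,::-1]; b=cv2.resize(t['image'][170:250,300:410,::-1],(528,384))
cv2.imwrite('pics/w6.png',cv2.resize(np.hstack([a,b]),(800,295)))
for q in (p,t):
  for n in ['bar_green','bar_red']: print(n,[(np.round(d['centre'],3).tolist(),round(d['score'],2)) for d in models.pinpoint(q,n)[:1]])
```

```text
bar_green [([0.611, -0.053, 0.167], 0.58)]
bar_red [([0.564, -0.12, 0.172], 0.55)]
bar_green [([0.617, -0.206, 0.012], 0.45)]
bar_red []
```

View pics/w6.png

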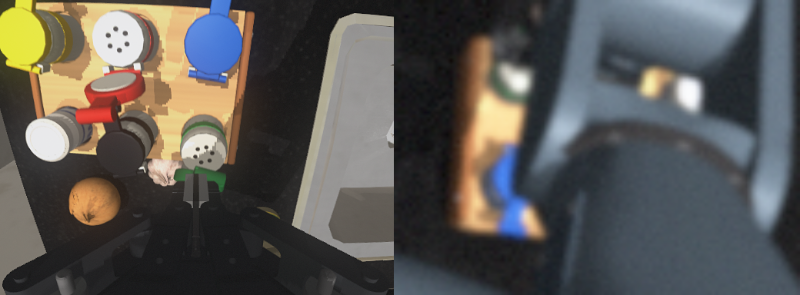

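The finger rode up onto the bar. The bar is now at about (0.611, -0.055, 0.167), leaning forward, and the tip is on top of it at z 0.174. Pressing straight down should close it.

>>> jog_arm(
  commands=[
    [0,0,0.2,-0.8,0],
    [0,0,0.1,-0.8,0],
    [0,0,0,-0.8,0],
    [0,0,0,-0.8,0],
  ],
)

```text
t: 11.85
tcp_pos: [0.598, -0.0559, 0.1468]
tool_rot: [-0.009, 0.999, -0.01, 0.03]
force: [0.4, 0.2, 1.9]
finger_gap: -0.001
```

Force is low and the cap is following the finger. I'll carry on to the stop.

>>> jog_arm(
  commands=[
    [0,0.2,0,-1.0,0],
    [0,0.2,0,-0.9,0],
    [0,0,0,-0.6,0],
    [0,0,0,-0.4,0],
    [0,0,0,-0.3,0],
  ],
)

```text
t: 12.27
tcp_pos: [0.6042, -0.0559, 0.121]
tool_rot: [-0.011, 0.999, -0.01, 0.03]
force: [-10.4, 0.9, 27.0]
finger_gap: 0.002
```

>>> jog_arm(
  commands=[
    [0,0,0,-0.3,0],
    [0,0,0,-0.2,0],
    [0,0,0,3,0],
    [0,0,0,4,0],
    [0,0,0,4,0],
    [0,-3,2,1,0],
    [0,-3.5,2,0,0],
    [0,-3.5,2,0,0],
  ],
)

```text
t: 12.93
tcp_pos: [0.5159, -0.0005, 0.2433]
tool_rot: [-0.008, 0.999, -0.013, 0.039]
force: [-0.2, -0.4, -0.7]
finger_gap: 0.0
```

>>> jog_arm(
  commands=[
    [0,-3,2,0,0],
    [0,-2,3.5,0,0],
    [0,0,4,0,0],
    [0,0,4,0,0],
    [0,0,4,0,0],
    [0,0,0,0,0],
  ],
)

```text
t: 13.43
tcp_pos: [0.4597, 0.1833, 0.2403]
tool_rot: [-0.006, 0.999, -0.011, 0.038]
force: [-0.1, -0.6, -0.2]
finger_gap: 0.003
```

Run:
```python
from h import *
print(manip.sense()['tcp_pos'],manip.sense()['force'])
p=snapshot('scene'); t=snapshot('top')
a=cv2.resize(p['image'][140:290,250:450,::-1],(512,384)); b=cv2.resize(t['image'][100:250,280:440,::-1],(410,384))
cv2.imwrite('pics/w7.png',cv2.resize(np.hstack([a,b]),(800,333)))
for q in (p,t):
  for n in ['bar_green','bar_red','bar_yellow','bar_blue','bar_black','salt_shaker','garlic_b']: print(n,[(np.round(d['centre'],3).tolist(),round(d['score'],2)) for d in models.pinpoint(q,n)[:2]])
print(manip.sense()['t'])
```

```text
[0.459738   0.18328879 0.24034108] [-0.14643798 -0.5974926  -0.21093706]
bar_green [([0.577, -0.048, 0.116], 0.6), ([0.406, 0.315, 0.003], 0.48)]
bar_red [([0.563, -0.124, 0.176], 0.59)]
bar_yellow [([0.48, -0.19, 0.113], 0.74), ([0.424, 0.146, -0.003], 0.27)]
bar_blue [([0.485, -0.043, 0.115], 0.56)]
bar_black [([0.58, -0.14, 0.117], 0.62)]
salt_shaker [([0.611, -0.204, 0.014], 0.68)]
garlic_b [([0.521, -0.125, 0.009], 0.62), ([0.404, 0.31, 0.006], 0.4)]
bar_green [([0.579, -0.046, 0.113], 0.57)]
bar_red [([0.564, -0.124, 0.171], 0.47)]
bar_yellow [([0.473, -0.191, 0.111], 0.59), ([0.486, -0.044, 0.119], 0.39)]
bar_blue [([0.484, -0.048, 0.117], 0.46)]
bar_black [([0.575, -0.14, 0.12], 0.67)]
salt_shaker [([0.613, -0.205, 0.013], 0.61), ([0.622, -0.053, 0.008], 0.41)]
garlic_b [([0.684, -0.106, 0.001], 0.44), ([0.518, -0.202, 0.011], 0.39)]
14.2333
```

View pics/w7.png

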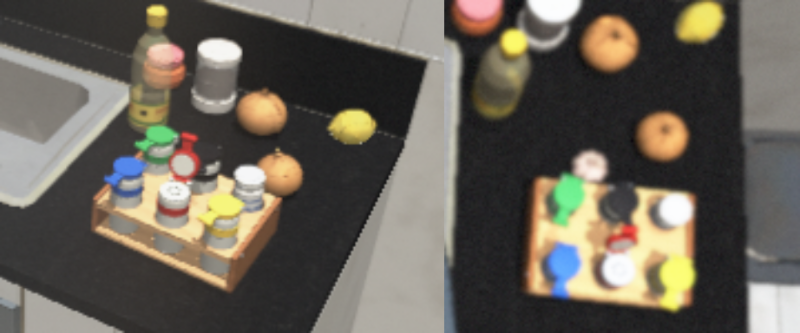

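The last view shows green (px (160,140) left, (568,195) right) and yellow (px (225,210), (677,275)) flat shut. Red is upright (px (185,155)), and the salt shaker, garlic, onions and bottle are in place. I'm handing in.

```bash
python3 -c "
from h import *
print(workorder.sign_off())"
```

```text
the job is handed in; nothing more can be done
None
```

The red cap is open and leaning back, and the yellow and green caps are pressed shut, so red is the only one open. I handed the job in at about 14 s of the 53 s allowed.

- **Red:** I pinched its bar by the ends, swung it open along its arc and let go. The last images put the bar at about (0.564, -0.124, 0.173), an angle of about 1.75–1.8 rad.
- **Yellow:** I pressed it down from above until it stopped at fingertip height 0.1195 m with 62 N. Its bar now reads 0.111–0.113 m high, against 0.117 m when shut, which is within the network's 4 mm error or just beyond it.
- **Green:** My sweep from behind rode up onto the bar instead of swinging the cap over, so I pressed it down from there. It reached its stop at 0.121 m with 27 N, and I then pressed a little further. Its bar now reads 0.113–0.116 m.
- **Red pinch retried:** The first pinch was too high on the bar, so I opened the fingers, went lower and pinched again.
- **Everything else:** In the last pictures blue and black are still shut and the salt shaker is upright in its slot. The garlic, onion and bottle look unmoved. I did not check the tumbler, spoon, bowl and lemon by the sink at the end, but the arm only passed high over them.
- **Disagreement:** In the last scene image the network reported the garlic at the red tube's position. The top image has it at (0.684, -0.106), where it was earlier, and the picture agrees with that.

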